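# Hold a bag clip open around the order card

## Robot

A 6-joint arm with a two-finger parallel gripper is mounted at the origin on the work surface. World frame = base frame: x ahead of the robot, y to its left, z up, the work surface at z = 0. Lengths are in m, angles in rad, forces in N, time in s.
With the tool pointing down it reaches from about 0.325 to 0.775 m from the base axis. Payload 9.3 kg.
Tool frame: the origin (TCP) lies between the finger pads; the fingertips stand manip.tcp_to_tips ahead of it and the grasp point (between the pads) lies 8 mm behind it (manip.tcp_to_tips is the distance from the TCP to the fingertips, in m); z points along the fingers, y is the direction in which the jaws open and shut (so a half turn about z gives the same grasp; the last joint's range is limited). The gripper opens to 85 mm and grips with 20 to 120 N. Pads are 22 mm wide; open, the fingers measure 114 mm over their backs; the gripper's body (76 mm by 85 mm) begins 54 mm behind the grasp point. The pads swing forward as they close: fully open they stand 13 mm farther back than shut.
Start: joints at [-1.328, 0.259, 0.021, 1.334, 0, 1.418], TCP at [0.212, -0.507, 0.242] pointing down, gripper open.
Joint ranges: [-3.04, 3.04], [-0.91, 1.82], [-1.04, 1.36], [-1.92, 1.95], [-1.52, 1.45], [-3.14, 3.14]. Speed limits (rad/s): [2.22, 2.22, 2.79, 3.14, 3.14, 3.14].

## Interface

Orientations are given as a unit quaternion [w, x, y, z].
In Python, from workcell import monitor, imaging, manip gives the robot as it stands. The module is installed in compiled form; this text tells all that it offers.
- The arm moves only by the tool arm_command, never from a script. Its argument "commands" is a list of rows, each a list of 7 numbers: the shift along the tool's x, y, z in cm, then the turn, a rotation vector about the tool's x, y, z in degrees, then the closure, from -1 (fully open) to 1 (shut). In form: [[tx, ty, tz, wx, wy, wz, gripper], ...]. A call has 1 to 20 rows; each row is the pose to reach, as a shift and turn from the pose commanded when the call began, along the tool's axes at that moment; what a row does not reach only later rows make up. A row lasts 1/10 s, in which the tool goes at most 50 mm and 8.59 degrees, less where a joint would pass 70% of its speed; a pose out of reach is approached as far as the arm can. A call with a gripper value outside its range is refused whole. The fingers move at their own pace and stop on an object; "newtons" is the grip in N (left out, the last holds). Time passes only in rows, so rows that repeat a pose let the fingers close. It gives the time, the measured TCP pose, the force and the opening at its end, in the units of the state.
- monitor.get_state(): the state, without advancing time (a new reading comes with each control period).
- imaging.get_image(name): name is "side" or "top" or "wrist"; returns the picture (384x512x3 uint8, red, green, blue); there is no depth.
- imaging.get_calibration(name): a dict with "fov_y" (degrees; the focal length in pixels is half the picture's height over the tangent of half this angle, whatever the lens; pixels are square), "cx", "cy" (the principal point, pixels), "R" (3x3) and "t" (3): a world point X has camera coordinates R X + t. Camera axes: x right, y down, z forward; pixel columns grow to the right and rows downward; lengths in m; the calibration is good to about 2 mm. A picture is of the moment at which its call begins: read the wrist's pose just before it. get_calibration takes no time and is no camera call; for the wrist camera it gives the pose at the moment of the call.
- manip.hand_in(): hands the job in, once; it reports no verdict.
The state is a dict: "clock": time; "qpos": joint angles; "dq": joint speeds; "joint_torque": joint torques, N m; "ee_pos": TCP position; "tcp_rot": TCP orientation; "ft_force": force on the tool from outside, world axes, zero at the start; "wrist_torque": the same for the moment, N m; "grip_width": opening from 0.0 (shut) to 1.0 (fully open).
Only numpy, scipy, OpenCV 4.12 (cv2) and the standard library are available. Lean on these libraries where they do the work, as an engineer would, in place of code of your own. Each camera call takes 0.05 s, during which the arm holds its last target.

## Task

Set the wooden stand with the upright order card inside the taped outline on the bench, its long side along the outline's long side, and let go of it. Then pick up the spring clip, squeeze it wide open and hold it, jaws gaping, around one of the card's two upright side edges, ready for a delivery slip to be tucked in: the edge reaches well in between the jaws, and the clip touches neither card nor stand. Finish while still holding the clip squeezed open there in the air, with the stand still in its outline; leave the tin, mug and scraper alone and never tip the stand over.

Things in the scene. Friction and masses are not known exactly. Their poses are not given: they have to be found in the camera images.
- stand: Loose card stand, about 0.35 kg: wooden block 44 (x) x 70 (y) x 40 mm high, origin at the centre of its underside, z up. On its top, along the middle, a stiff brown card with pale paper panels is fixed upright. Alike under a half turn. Grip the block across its 44 mm, fingers either side of the card.
- card_mid (a point): Centre of the card's height and width, 66 mm above the stand's underside; axes as the stand's. The card is 4 mm thick (x), 66 mm wide (y, upright side edges at -33 and +33 mm), and reaches from the block's top at 40 mm to 92 mm above the underside.
- mark: Outline of white tape on the bench (no height, fixed), origin at its centre on the bench; clear inside 62 (x) x 88 (y) mm, tape 8 mm wide. The stand goes inside, its y along the outline's y (either way round).
- clip: Loose white spring clip (80 g) lying on its side: two halves on an upright hinge pin, 28 mm high. Origin on the hinge axis, at the underside, z up. Closed at the start: x is its centre line, jaws to +x (tips at 55 mm), handles to -x (ends at 60 mm). The body is the +y half: opening turns it about z by up to half the joint value, relative to the centre line.
- clip_half (a joint): Jaw opening against the spring, rad: 0 closed, 0.56 at the stop; tip gap 55 mm x value. Squeeze the handles 45 mm behind the hinge: 56 mm over the outside when closed (each 16 degrees off the centre line), 30 mm and parallel at the stop; 4 N to start, 8 N at the stop, so a grip of 12 to 20 N holds it there. Springs shut if let go; may creep 5 mm forwards as squeezed.
- tip_a (a point): Tip of the jaw of the clip's +y half, at its inner face, half way up the clip's 28 mm height, 55 mm from the hinge axis.
- tip_b (a point): The same point on the other jaw's tip, the two together when the clip is closed.
- tin: Bystander: open dark baking tin 105 x 210 x 75 mm high on the far side, origin at the centre of its underside.
- mug: Bystander: white mug, 80 mm across, 90 mm high, origin at the centre of its underside.
- scraper: Bystander: dough scraper lying flat, blade 110 x 75 mm with a wooden handle 22 mm thick along one side; origin at the blade's centre on the bench.
Not all that is in view belongs to the job. Leave any turquoise look-alike of the clip alone.

How it is judged:
On the way, in this order (a step that is already met when the one before it is completed fails the run):
1. the stand is upright inside the taped outline and let go (horizontal distance between stand and mark below 0.015 m and angle between the x axis of stand and the x axis of mark, either way round below 0.3 rad and angle between stand's own z axis and vertical below 0.06 rad and height (world z) of stand below 0.006 m and linear speed of stand below 0.02 m/s and contact force between the fingers and stand below 0.2 N), for 0.2 s.
2. the clip is picked up and squeezed open in the air, clear of the stand (value of joint clip_half above 0.3 rad and height (world z) of clip above 0.035 m and contact force between the fingers and clip above 2 N and horizontal distance between clip and stand above 0.1 m), for 0.2 s.
At the end, for the whole second after the job is handed in: Stand upright, untouched, within 15 mm and 0.3 rad of the outline. Clip gripped (over 2 N), still, 35 mm up, open over 0.3 rad; its tips either side of the card, 6 to 33 mm past one upright edge, 45 to 90 mm above the stand's underside, touching neither stand nor bystanders (all of step 1 and value of joint clip_half above 0.3 rad and height (world z) of clip above 0.035 m and contact force between the fingers and clip above 2 N and ((x of tip_a in the frame of stand above 0.003 m and x of tip_b in the frame of stand below -0.003 m) or (x of tip_a in the frame of stand below -0.003 m and x of tip_b in the frame of stand above 0.003 m)) and ((y of tip_a in the frame of stand between -0.027 and 0 m and y of tip_b in the frame of stand between -0.027 and 0 m and y of clip in the frame of stand below -0.033 m) or (y of tip_a in the frame of stand between -0 and 0.027 m and y of tip_b in the frame of stand between -0 and 0.027 m and y of clip in the frame of stand above 0.033 m)) and z of tip_a in the frame of stand between 0.045 and 0.09 m and z of tip_b in the frame of stand between 0.045 and 0.09 m and contact force between clip and stand below 0.1 N and contact force between clip and tin below 0.1 N and contact force between clip and mug below 0.1 N and contact force between clip and scraper below 0.1 N and linear speed of clip below 0.03 m/s); the arm keeps its last pose, push and grip.
It fails at once if a bystander is moved more than 30 mm (distance of any of tin, mug, scraper from where it was at the start of the episode above 0.03 m).
It fails at once if the stand is tipped over (angle between stand's own z axis and vertical above 0.6 rad).
It also fails if it takes over 58 s, if anything falls off the work surface, if the arm or the gripper's body presses on something with over 40 N, if the wrist force passes 120 N, or if a joint passes its speed limit or range.

## Working session

There is one attempt and no reset: what is moved stays moved. The work goes in short steps, Python scripts to look and compute and a tool call to move; the robot and the scene stay as the last step left them, time stands still between calls to the robot, and variables do not carry over. Pictures are saved under pics/ and viewed, and the job is handed in when it is done.

Besides the shell and the picture viewer there is one more tool, called after "Emit:" in YAML: its name, and indented under it one key for each argument. arm_command: Moves the arm, as the interface text tells. Its arguments: {"type":"object","properties":{"commands":{"type":"array"},"newtons":{"type":"number"}},"required":["commands"]}

```bash
mkdir -p pics; cat > h.py <<'E'
import numpy as np, cv2
from workcell import monitor, imaging, manip
from scipy.spatial.transform import Rotation as Rn
def snap(name,fn):
    c=imaging.get_calibration(name); im=imaging.get_image(name)
    cv2.imwrite('pics/'+fn+'.png',im[:,:,::-1]); np.save('pics/'+fn+'.npy',im)
    import pickle; pickle.dump(c,open('pics/'+fn+'.pkl','wb'))
    return im,c
def load(fn):
    import pickle
    return np.load('pics/'+fn+'.npy'),pickle.load(open('pics/'+fn+'.pkl','rb'))
def foc(c): return 192/np.tan(np.radians(c['fov_y']/2))
def ray(c,u,v):
    f=foc(c);R=np.array(c['R']);t=np.array(c['t'])
    d=R.T@np.array([(u-c['cx'])/f,(v-c['cy'])/f,1]);return -R.T@t,d
def onplane(c,u,v,z):
    o,d=ray(c,u,v);return o+d*(z-o[2])/d[2]
def proj(c,X):
    p=np.array(c['R'])@np.array(X)+np.array(c['t']);f=foc(c);return p[:2]/p[2]*f+[c['cx'],c['cy']]
def toolrot(s): 
    q=s['tcp_rot'];return Rn.from_quat([q[1],q[2],q[3],q[0]]).as_matrix()
E
python3 - <<'E'
from h import *
print(monitor.get_state(),manip.tcp_to_tips)
for n in('top','side','wrist'):
    im,c=snap(n,n+'0');print(n,c)
E
```

```text
{'clock': 0.0, 'qpos': array([-1.32761735e+00,  2.59194546e-01,  2.07634856e-02,  1.33367789e+00,
        8.31491979e-07,  1.41822689e+00]), 'dq': array([ 6.74418012e-04,  4.85969308e-06, -2.76503745e-04,  9.29341215e-04,
       -3.36968670e-04,  1.47377536e-03]), 'joint_torque': array([-6.32106221e-04, -5.55635154e+01,  3.44531929e+01,  1.37623088e-02,
       -2.67592750e-04,  1.67666576e-05]), 'ee_pos': array([ 0.21197332, -0.50723306,  0.24166555]), 'tcp_rot': array([-6.55658245e-04,  9.80486482e-01,  1.96585420e-01, -2.93086146e-05]), 'ft_force': array([ 0.34987499, -1.51128477,  0.06235943]), 'wrist_torque': array([ 0.00089571, -0.00495552,  0.03089737]), 'grip_width': 1.0012951155840641} 0.011
top {'fov_y': 51.48112767166528, 'cx': 254.2314435000719, 'cy': 192.36868607627102, 'R': array([[-0.0097785 , -0.9995964 , -0.02667258],
       [-0.99766009,  0.01155762, -0.06738516],
       [ 0.06766623,  0.02595125, -0.99737045]]), 't': array([0.09464603, 0.58145336, 1.27553216])}
side {'fov_y': 57.05582693824319, 'cx': 254.60735156135593, 'cy': 188.59595286872943, 'R': array([[ 0.98572245, -0.16835675,  0.00269241],
       [-0.0934592 , -0.56036111, -0.82295857],
       [ 0.14005935,  0.81095711, -0.56809501]]), 't': array([-0.57156738,  0.15504767,  0.99539571])}
wrist {'fov_y': 60.52238976195236, 'cx': 252.50683053519592, 'cy': 189.14952810857733, 'R': array([[ 0.38515453, -0.92285022, -0.00186214],
       [-0.87254016, -0.36481313,  0.32493852],
       [-0.30054892, -0.12352675, -0.94573331]]), 't': array([-0.54869924, -0.04272837,  0.3817449 ])}
```

View pics/top0.png

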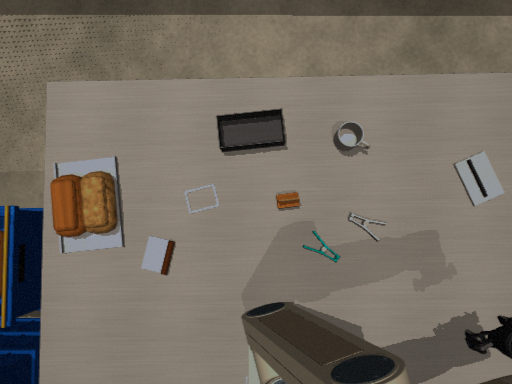

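View pics/side0.png

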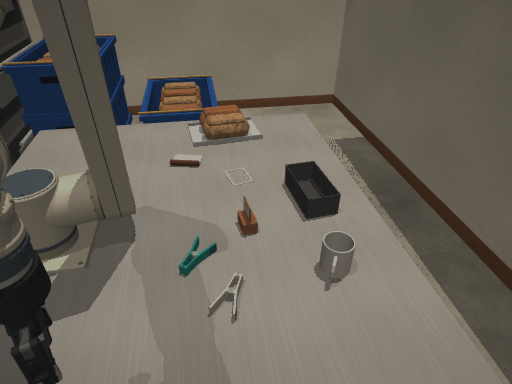

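View pics/wrist0.png

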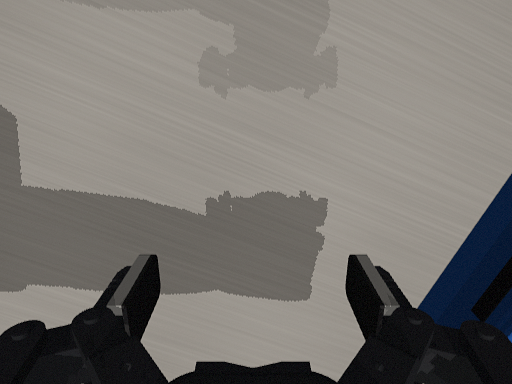

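The top view shows the stand near (288,201), the outline near (202,199), the white clip near (366,223) and the turquoise look-alike near (322,248). I'll measure them and zoom in.

```bash
python3 - <<'E'
from h import *
im,c=load('top0')
a=cv2.resize(im[185:260,275:395],None,fx=6,fy=6,interpolation=cv2.INTER_CUBIC)[:,:,::-1]
cv2.imwrite('pics/topz.png',a)
im2,c2=load('side0')
cv2.imwrite('pics/sidez.png',cv2.resize(im2[160:325,170:290],None,fx=3.6,fy=3.6,interpolation=cv2.INTER_CUBIC)[:,:,::-1])
i=im.astype(int)
hsv=cv2.cvtColor(im,cv2.COLOR_RGB2HSV)
# mark
roi=np.zeros(im.shape[:2],np.uint8);roi[175:225,175:230]=1
g=im.min(2);print('bench',np.median(g[175:225,175:230]))
m=((g>175)&(roi>0)).astype(np.uint8);print(m.sum())
pts=np.argwhere(m)[:,::-1].astype(np.float32);print(pts.min(0),pts.max(0))
P=np.array([onplane(c,u,v,0)[:2] for u,v in pts])
r=cv2.minAreaRect((P*1000).astype(np.float32));print('mark',r)
# stand
roi[:]=0;roi[185:215,270:305]=1
m=((hsv[:,:,1]>110)&(roi>0)).astype(np.uint8)
pts=np.argwhere(m)[:,::-1];print('stand px',m.sum(),pts.min(0),pts.max(0))
P=np.array([onplane(c,u,v,0.04)[:2] for u,v in pts]);print('stand',cv2.minAreaRect((P*1000).astype(np.float32)))
E
```

```text
bench 117.0
0Traceback (most recent call last):
  File "<stdin>", line 13, in <module>
    return umr_minimum(a, axis, None, out, keepdims, initial, where)
ValueError: zero-size array to reduction operation minimum which has no identity
```

View pics/topz.png

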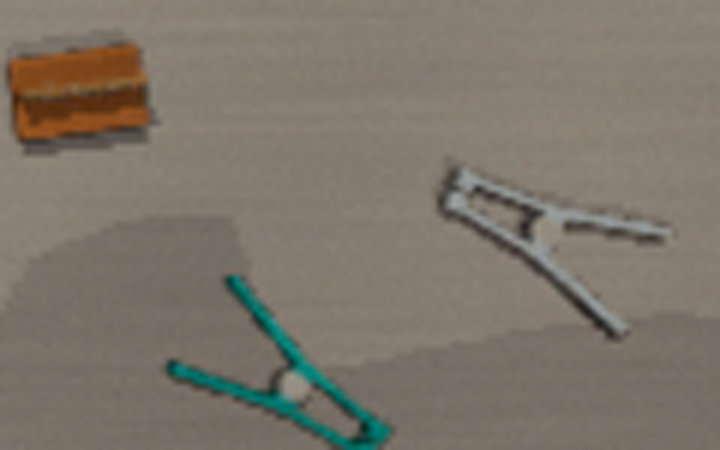

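View pics/sidez.png

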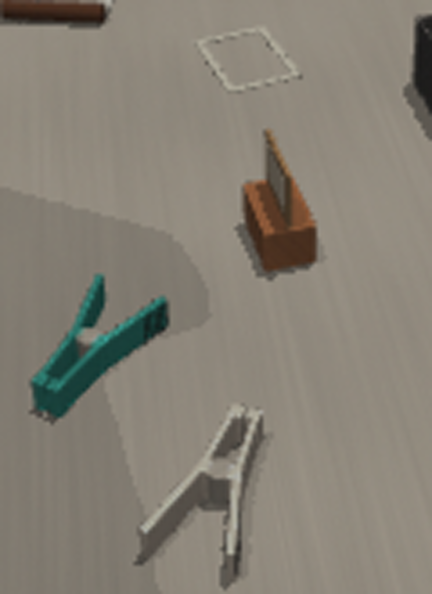

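```bash
python3 - <<'E'
from h import *
im,c=load('top0')
hsv=cv2.cvtColor(im,cv2.COLOR_RGB2HSV)
roi=np.zeros(im.shape[:2],np.uint8);roi[178:222,180:225]=1
g=im.min(2).astype(int);bg=cv2.medianBlur(im.min(2),21).astype(int)
m=((g-bg>18)&(roi>0)).astype(np.uint8);pts=np.argwhere(m)[:,::-1];print(m.sum(),pts.min(0),pts.max(0))
P=np.array([onplane(c,u,v,0)[:2] for u,v in pts])
print('mark',cv2.minAreaRect((P*1000).astype(np.float32)))
roi[:]=0;roi[185:215,270:305]=1
m=((hsv[:,:,1]>110)&(roi>0)).astype(np.uint8)
pts=np.argwhere(m)[:,::-1];print('stand px',m.sum(),pts.min(0),pts.max(0))
P=np.array([onplane(c,u,v,0.04)[:2] for u,v in pts]);print('stand',cv2.minAreaRect((P*1000).astype(np.float32)))
z=lambda x,y:(275+(x+.5)/6-.5,185+(y+.5)/6-.5)
for n,p in dict(tl=(8,60),tr=(138,44),br=(150,125),bl=(18,138)).items(): print(n,onplane(c,*z(*p),.04)[:2])
for n,p in dict(hinge=(545,230),h1=(665,235),h2=(618,330),tips=(452,188)).items(): print(n,onplane(c,*z(*p),.028)[:2])
E
```

```text
208 [184 184] [219 213]
mark ((566.8948974609375, 265.36456298828125), (77.80064392089844, 103.76625061035156), 14.153366088867188)
stand px 303 [276 192] [299 207]
stand ((555.84912109375, -17.893310546875), (44.021854400634766, 70.73230743408203), 6.5246782302856445)
tl [0.57322357 0.01855665]
tr [ 0.58097624 -0.05077368]
br [ 0.53773398 -0.0563998 ]
bl [0.53156435 0.01379884]
hinge [ 0.47994565 -0.26637305]
h1 [ 0.47668878 -0.32969506]
h2 [ 0.42664973 -0.30335069]
tips [ 0.5027754  -0.21769612]
```

```bash
cat >> h.py <<'E'
def go(p,ydir):  # ydir: wanted world angle (deg) of tool y, mod 180
    s=monitor.get_state();M=toolrot(s);d=M.T@(np.array(p)-s['ee_pos'])*100
    h=np.radians(ydir);best=None
    for a in(h,h+np.pi):
        y=np.array([np.cos(a),np.sin(a),0]);z=np.array([0,0,-1.]);x=np.cross(y,z)
        w=Rn.from_matrix(M.T@np.stack([x,y,z],1)).as_rotvec(degrees=True)
        if best is None or np.linalg.norm(w)<np.linalg.norm(best):best=w
    print('t',s['clock'],'shift cm',d.round(2),'turn deg',best.round(2),'ee',s['ee_pos'].round(4),'F',s['ft_force'].round(1),'gw',round(s['grip_width'],3),'q6',s['qpos'][5].round(2))
E
python3 -c "
from h import *
go([.556,-.018,.16],6.5)"
```

```text
t 0.15 shift cm [ 50.6  -31.88   8.22] turn deg [-5.000e-02 -5.000e-02 -7.382e+01] ee [ 0.212  -0.5073  0.2418] F [ 0.4 -0.1  0.5] gw 0.998 q6 1.42
```

Emit:
arm_command:
  commands:
    - [50.6,-31.9,8.2,0,0,-73.8,-1]
    - [50.6,-31.9,8.2,0,0,-73.8,-1]
    - [50.6,-31.9,8.2,0,0,-73.8,-1]
    - [50.6,-31.9,8.2,0,0,-73.8,-1]
    - [50.6,-31.9,8.2,0,0,-73.8,-1]
    - [50.6,-31.9,8.2,0,0,-73.8,-1]
    - [50.6,-31.9,8.2,0,0,-73.8,-1]
    - [50.6,-31.9,8.2,0,0,-73.8,-1]
    - [50.6,-31.9,8.2,0,0,-73.8,-1]
    - [50.6,-31.9,8.2,0,0,-73.8,-1]
    - [50.6,-31.9,8.2,0,0,-73.8,-1]
    - [50.6,-31.9,8.2,0,0,-73.8,-1]
    - [50.6,-31.9,8.2,0,0,-73.8,-1]
    - [50.6,-31.9,8.2,0,0,-73.8,-1]
    - [50.6,-31.9,8.2,0,0,-73.8,-1]
    - [50.6,-31.9,8.2,0,0,-73.8,-1]
    - [50.6,-31.9,8.2,0,0,-73.8,-1]
    - [50.6,-31.9,8.2,0,0,-73.8,-1]
  newtons: 40

```text
clock: 1.95
ee_pos: [0.5557, -0.019, 0.1606]
tcp_rot: [0.0, 0.667, 0.745, 0.0]
ft_force: [-0.2, -0.0, 0.3]
grip_width: 0.999
```

```bash
python3 -c "
from h import *
go([.556,-.018,.035],6.5)
snap('wrist','wrist1');im,c=snap('top','top1')
"
```

```text
t 1.95 shift cm [ 0.1   0.03 12.56] turn deg [ 0.03  0.01 -0.11] ee [ 0.5557 -0.019   0.1606] F [-0.2 -0.   0.3] gw 0.999 q6 1.27
```

View pics/wrist1.png

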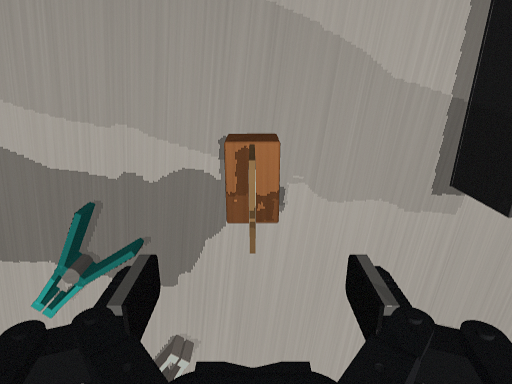

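```bash
python3 -c "
from h import *
im,c=load('wrist1')
hsv=cv2.cvtColor(im,cv2.COLOR_RGB2HSV)
P=[onplane(c,u,v,.04)[:2] for u,v in [(226,141),(279,141),(279,222),(226,222)]]
P=np.array(P);print(P.round(4),P.mean(0)); print(np.degrees(np.arctan2(*(P[1]-P[0])[::-1])),np.degrees(np.arctan2(*(P[2]-P[1])[::-1])))
print([np.linalg.norm(P[i]-P[i-1]).round(4) for i in range(4)])
print(onplane(c,252,253,.092),onplane(c,252,145,.092))
"
```

```text
[[ 0.5307  0.0153]
 [ 0.5714  0.0198]
 [ 0.5808 -0.0482]
 [ 0.5365 -0.0531]] [ 0.5548216  -0.01654901]
6.360669734491151 -82.13840557496785
[np.float64(0.0686), np.float64(0.041), np.float64(0.0686), np.float64(0.0446)]
[ 0.55821722 -0.05026333  0.092     ] [0.54989235 0.02471578 0.092     ]
```

Emit:
arm_command:
  commands:
    - [0,0,3,0,0,0,-1]
    - [0,0,6,0,0,0,-1]
    - [0,0,9,0,0,0,-1]
    - [0,0,10.5,0,0,0,-1]
    - [0,0,11.5,0,0,0,-1]
    - [0,0,12.5,0,0,0,-1]
    - [0,0,12.5,0,0,0,-1]
    - [0,0,12.5,0,0,0,-1]

```text
clock: 2.85
ee_pos: [0.5563, -0.0182, 0.0358]
tcp_rot: [0.0, 0.666, 0.746, 0.0]
ft_force: [-0.1, -0.0, 0.8]
grip_width: 0.998
```

```bash
python3 -c "
from h import *
go([.555,-.0175,.035],6.5)
snap('wrist','wrist2');im,c=snap('side','side2')
cv2.imwrite('pics/side2z.png',cv2.resize(im[130:270,180:320],None,fx=4,fy=4,interpolation=cv2.INTER_CUBIC)[:,:,::-1])
"
```

```text
t 2.85 shift cm [ 0.08 -0.12  0.08] turn deg [ 0.04  0.01 -0.03] ee [ 0.5563 -0.0182  0.0358] F [-0.1 -0.   0.8] gw 0.998 q6 1.27
```

View pics/side2z.png

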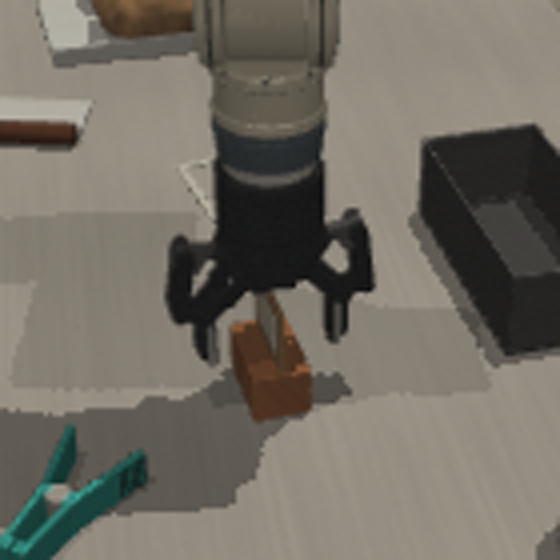

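View pics/wrist2.png

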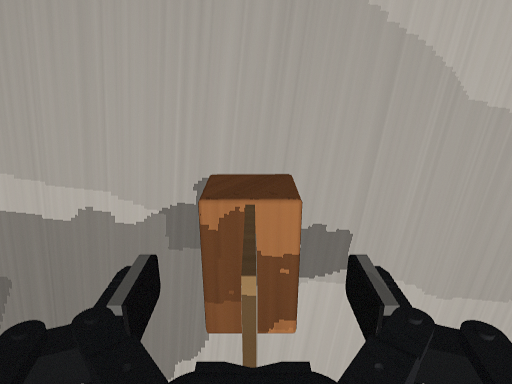

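Fingers straddle the block (edges at columns 203–298 between pads at 155/350) and nothing touches. Closing.

Emit:
arm_command:
  commands:
    - [0,-0.1,0.1,0,0,0,1]
    - [0,-0.1,0.1,0,0,0,1]
    - [0,-0.1,0.1,0,0,0,1]
    - [0,-0.1,0.1,0,0,0,1]
    - [0,-0.1,0.1,0,0,0,1]
    - [0,-0.1,0.1,0,0,0,1]
    - [0,-0.1,0.1,0,0,0,1]
    - [0,-0.1,0.1,0,0,0,1]
  newtons: 40

```text
clock: 3.75
ee_pos: [0.5552, -0.0182, 0.0347]
tcp_rot: [0.0, 0.666, 0.746, 0.0]
ft_force: [-1.4, 0.2, 5.1]
grip_width: 0.508
```

```bash
python3 -c "
from h import *
go([.567,.2655,.065],14.15)
snap('wrist','wrist3');im,c=snap('side','side3')
cv2.imwrite('pics/side3z.png',cv2.resize(im[130:270,180:320],None,fx=4,fy=4,interpolation=cv2.INTER_CUBIC)[:,:,::-1])
"
```

```text
t 3.75 shift cm [28.05  4.38 -3.03] turn deg [ 0.04  0.01 -7.67] ee [ 0.5552 -0.0182  0.0347] F [-1.4  0.2  5.1] gw 0.508 q6 1.27
```

View pics/side3z.png

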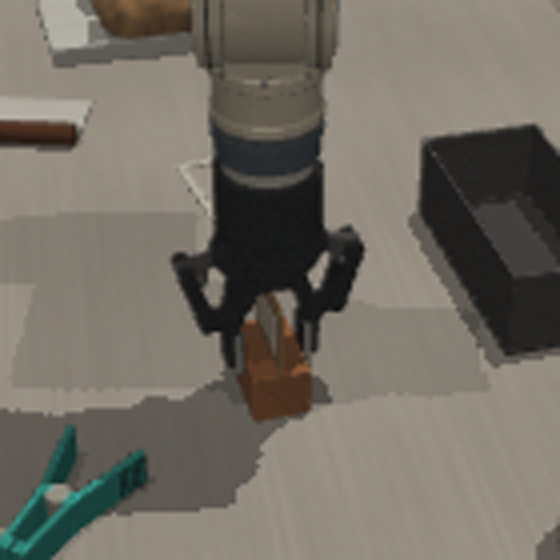

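View pics/wrist3.png

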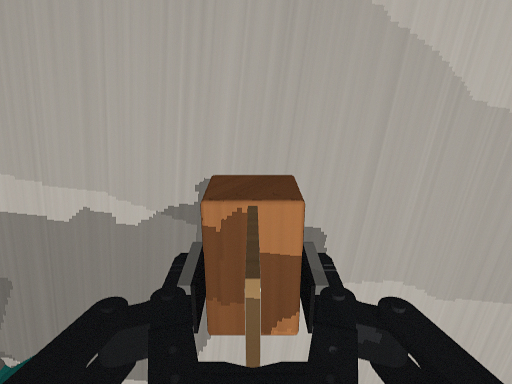

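Gripped at about 43 mm. Lifting a little, then carrying to the outline.

Emit:
arm_command:
  commands:
    - [0,0,-0.7,0,0,0,1]
    - [0,0,-1.5,0,0,0,1]
    - [0,0,-2.5,0,0,0,1]
    - [0,0,-3,0,0,0,1]
    - [2,0.3,-3,0,0,-0.5,1]
    - [5,0.8,-3,0,0,-1.4,1]
    - [8.5,1.3,-3,0,0,-2.3,1]
    - [12,1.9,-3,0,0,-3.3,1]
    - [15.5,2.4,-3,0,0,-4.2,1]
    - [19,3,-3,0,0,-5.2,1]
    - [22.5,3.5,-3,0,0,-6.2,1]
    - [25.5,4,-3,0,0,-7,1]
    - [27.5,4.3,-3,0,0,-7.5,1]
    - [28,4.4,-3,0,0,-7.7,1]
    - [28,4.4,-3,0,0,-7.7,1]
    - [28,4.4,-3,0,0,-7.7,1]
    - [28,4.4,-3,0,0,-7.7,1]

```text
clock: 5.55
ee_pos: [0.5672, 0.2639, 0.0644]
tcp_rot: [0.0, 0.615, 0.789, -0.0]
ft_force: [-0.0, -1.0, -2.9]
grip_width: 0.502
```

```bash
python3 -c "
from h import *
go([.567,.2655,.0355],14.15)
snap('wrist','wrist4');im,c=snap('side','side4')
cv2.imwrite('pics/side4z.png',cv2.resize(im[110:220,170:310],None,fx=5,fy=5,interpolation=cv2.INTER_CUBIC)[:,:,::-1])
"
```

```text
t 5.55 shift cm [0.16 0.02 2.89] turn deg [-0.01  0.01 -0.05] ee [0.5672 0.2639 0.0644] F [-0.  -1.  -2.9] gw 0.502 q6 1.63
```

View pics/side4z.png

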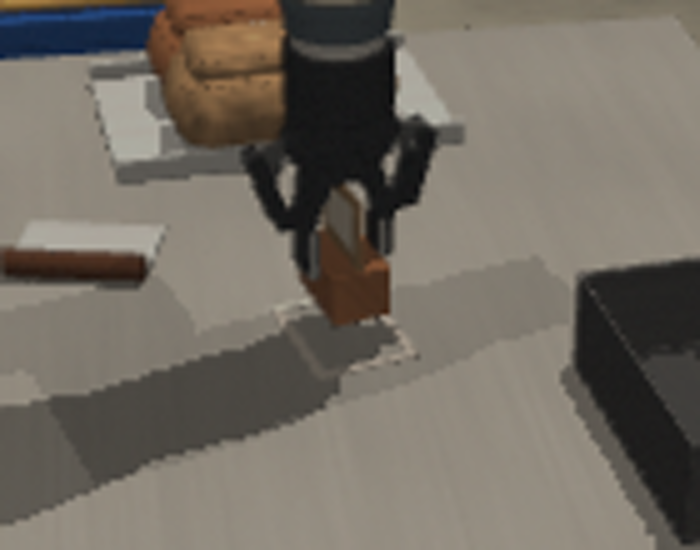

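View pics/wrist4.png

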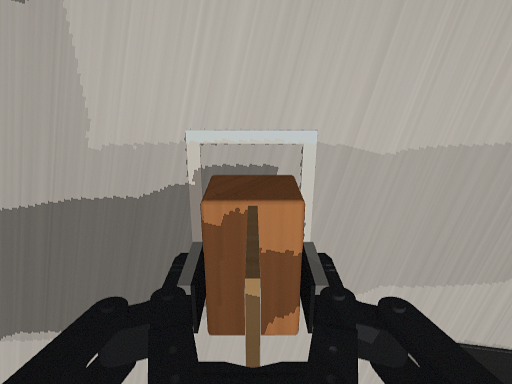

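Emit:
arm_command:
  commands:
    - [0.1,0,1,0,0,0,1]
    - [0.1,0,2,0,0,0,1]
    - [0.1,0,2.5,0,0,0,1]
    - [0.1,0,2.8,0,0,0,1]
    - [0.1,0,2.95,0,0,0,1]
    - [0.1,0,2.95,0,0,0,1]
    - [0.1,0,2.95,0,0,0,1]

```text
clock: 6.35
ee_pos: [0.567, 0.2661, 0.0349]
tcp_rot: [0.0, 0.614, 0.789, 0.0]
ft_force: [0.3, 0.5, -2.9]
grip_width: 0.504
```

```bash
python3 -c "
from h import *
go([.567,.2655,.035],14.15)
im,c=snap('side','side5')
cv2.imwrite('pics/side5z.png',cv2.resize(im[110:220,170:310],None,fx=5,fy=5,interpolation=cv2.INTER_CUBIC)[:,:,::-1])
"
```

```text
t 6.35 shift cm [-0.06 -0.02 -0.01] turn deg [ 0.03 -0.01  0.03] ee [0.567  0.2661 0.0349] F [ 0.3  0.5 -2.9] gw 0.504 q6 1.63
```

View pics/side5z.png

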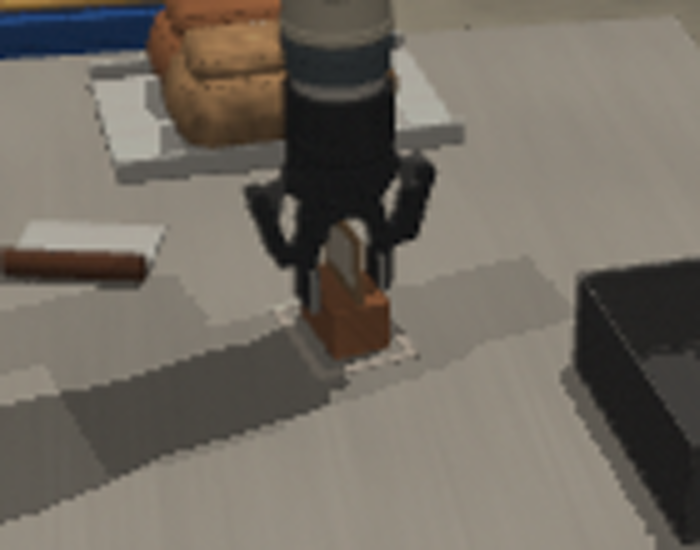

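Emit:
arm_command:
  commands:
    - [0,0,0.05,0,0,0,1]
    - [0,0,0.1,0,0,0,1]
    - [0,0,0.15,0,0,0,1]
    - [0,0,0.15,0,0,0,1]
    - [0,0,0.15,0,0,0,1]

```text
clock: 6.9
ee_pos: [0.5671, 0.2661, 0.0347]
tcp_rot: [0.0, 0.614, 0.789, 0.001]
ft_force: [-4.8, -1.0, 10.7]
grip_width: 0.504
```

On the bench now (force +10.7). Opening, then rising.

Emit:
arm_command:
  commands:
    - [0,0,-0.05,0,0,0,1]
    - [0,0,-0.05,0,0,0,0.2]
    - [0,0,-0.05,0,0,0,-1]
    - [0,0,-0.05,0,0,0,-1]
    - [0,0,-0.05,0,0,0,-1]
    - [0,0,-0.05,0,0,0,-1]
    - [0,0,-0.05,0,0,0,-1]
    - [0,0,-0.05,0,0,0,-1]
    - [0,0,-2,0,0,0,-1]
    - [0,0,-5,0,0,0,-1]
    - [0,0,-9,0,0,0,-1]
    - [0,0,-12.5,0,0,0,-1]
    - [0,0,-12.5,0,0,0,-1]
    - [0,0,-12.5,0,0,0,-1]

```text
clock: 8.3
ee_pos: [0.5671, 0.2661, 0.159]
tcp_rot: [0.001, 0.614, 0.789, 0.001]
ft_force: [-0.6, -0.5, -1.2]
grip_width: 1.001
```

```bash
python3 -c "
from h import *
go([.457,-.3065,.16],-27.4)
im,c=snap('wrist','wrist6')
im,c=snap('side','side6')
cv2.imwrite('pics/side6z.png',cv2.resize(im[110:220,170:310],None,fx=5,fy=5,interpolation=cv2.INTER_CUBIC)[:,:,::-1])
"
```

```text
t 8.3 shift cm [-52.82 -24.71  -0.15] turn deg [ 0.1  -0.05 41.58] ee [0.5671 0.2661 0.159 ] F [-0.6 -0.5 -1.2] gw 1.001 q6 1.63
```

View pics/side6z.png

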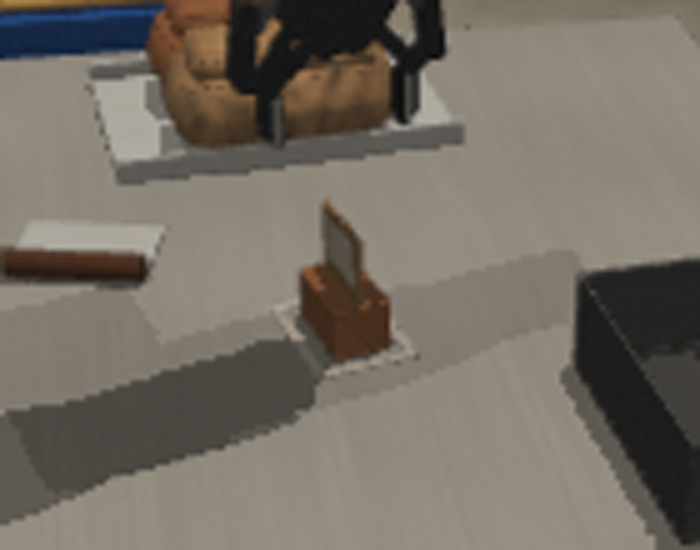

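View pics/wrist6.png

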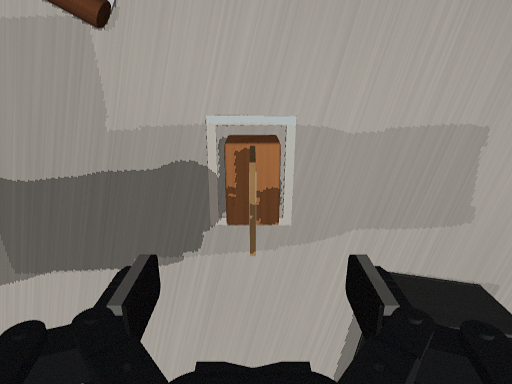

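Stand sits inside the outline, upright. Moving to above the clip's handles.

Emit:
arm_command:
  commands:
    - [-52.8,-24.7,-0.1,0,0,41.6,-1]
    - [-52.8,-24.7,-0.1,0,0,41.6,-1]
    - [-52.8,-24.7,-0.1,0,0,41.6,-1]
    - [-52.8,-24.7,-0.1,0,0,41.6,-1]
    - [-52.8,-24.7,-0.1,0,0,41.6,-1]
    - [-52.8,-24.7,-0.1,0,0,41.6,-1]
    - [-52.8,-24.7,-0.1,0,0,41.6,-1]
    - [-52.8,-24.7,-0.1,0,0,41.6,-1]
    - [-52.8,-24.7,-0.1,0,0,41.6,-1]
    - [-52.8,-24.7,-0.1,0,0,41.6,-1]
    - [-52.8,-24.7,-0.1,0,0,41.6,-1]
    - [-52.8,-24.7,-0.1,0,0,41.6,-1]
    - [-52.8,-24.7,-0.1,0,0,41.6,-1]
    - [-52.8,-24.7,-0.1,0,0,41.6,-1]
    - [-52.8,-24.7,-0.1,0,0,41.6,-1]
    - [-52.8,-24.7,-0.1,0,0,41.6,-1]

```text
clock: 10.0
ee_pos: [0.4569, -0.3052, 0.159]
tcp_rot: [-0.0, 0.854, 0.52, -0.0]
ft_force: [0.9, 0.3, 1.1]
grip_width: 0.997
```

```bash
python3 -c "
from h import *
go([.457,-.3065,.16],-27.4)
im,c=snap('wrist','wrist7')
im,c=snap('top','top7')
hsv=cv2.cvtColor(im,cv2.COLOR_RGB2HSV)
m=np.zeros(im.shape[:2],bool);m[180:218,185:222]=1
m&=hsv[:,:,1]>110
pts=np.argwhere(m)[:,::-1]
P=np.array([onplane(c,u,v,0.04)[:2] for u,v in pts]);print('stand',len(P),cv2.minAreaRect((P*1000).astype(np.float32)))
cv2.imwrite('pics/top7z.png',cv2.resize(im[175:225,175:235],None,fx=10,fy=10,interpolation=cv2.INTER_CUBIC)[:,:,::-1])
"
```

```text
t 10.0 shift cm [-0.11  0.07 -0.1 ] turn deg [-0.03 -0.02  0.07] ee [ 0.4569 -0.3052  0.159 ] F [0.9 0.3 1.1] gw 0.997 q6 1.31
stand 301 ((566.5855102539062, 266.1895751953125), (45.429805755615234, 76.68218994140625), 13.402607917785645)
```

View pics/wrist7.png

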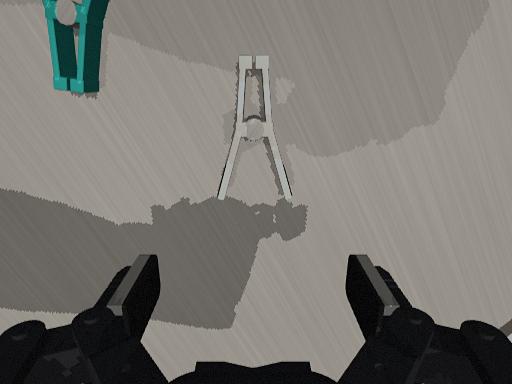

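View pics/top7z.png

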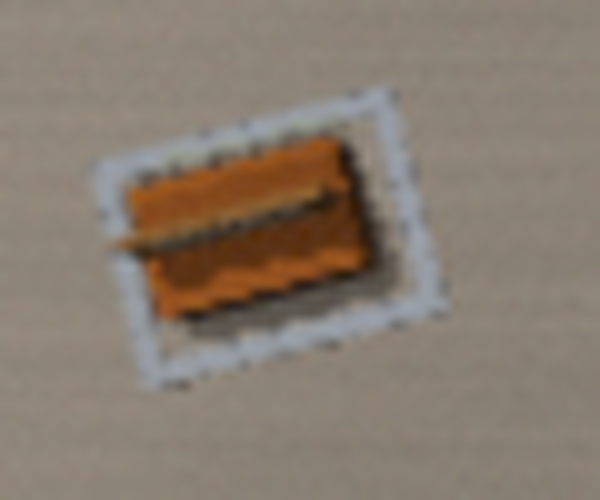

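```bash
python3 -c "
from h import *
im,c=load('wrist7')
D={}
for n,p in dict(tip=(254,56),hinge=(253,129),e1=(221,198),e2=(290,198)).items():
    D[n]=onplane(c,*p,.028);print(n,D[n].round(4))
m=(D['e1']+D['e2'])/2;v=D['tip']-m
print(np.linalg.norm(v),np.degrees(np.arctan2(v[1],v[0])), np.linalg.norm(D['e1']-D['e2']),np.linalg.norm(D['tip']-D['hinge']))
h=D['tip']-.055*v/np.linalg.norm(v);print('hinge',h,'grip',h-.045*v/np.linalg.norm(v))
# stand from wrist6 same way
im,c=load('wrist6')
P=np.array([onplane(c,u,v,.04)[:2] for u,v in [(225.5,142),(280,142),(280,224),(226.5,224)]]);print('stand',P.mean(0),np.degrees(np.arctan2(*(P[2]-P[1])[::-1])))
Q=np.array([onplane(c,u,v,0)[:2] for u,v in [(206,116),(296,116),(291,226),(217,226)]]);print(Q.round(3),np.linalg.norm(Q[1]-Q[0]))
for u,v in((253,252),(252,147)): print('card',onplane(c,u,v,.092))
"
```

```text
tip [ 0.5021 -0.2182  0.028 ]
hinge [ 0.4767 -0.2658  0.028 ]
e1 [ 0.4255 -0.3053  0.028 ]
e2 [ 0.4778 -0.3323  0.028 ]
0.11251800928027647 63.37610568275144 0.05888836403123806 0.05393017891746479
hinge [ 0.47742692 -0.26737116  0.028     ] grip [ 0.45726098 -0.3075997   0.028     ]
stand [0.56669443 0.26790499] -74.29289577780187
[[0.515 0.306]
 [0.591 0.325]
 [0.616 0.223]
 [0.546 0.206]] 0.07821330999364322
card [0.57421859 0.23742292 0.092     ]
card [0.55578925 0.30784841 0.092     ]
```

Emit:
arm_command:
  commands:
    - [-0.2,0.15,3,0,0,-0.8,-1]
    - [-0.2,0.15,6.5,0,0,-0.8,-1]
    - [-0.2,0.15,10,0,0,-0.8,-1]
    - [-0.2,0.15,12,0,0,-0.8,-1]
    - [-0.2,0.15,13.5,0,0,-0.8,-1]
    - [-0.2,0.15,14.4,0,0,-0.8,-1]
    - [-0.2,0.15,14.4,0,0,-0.8,-1]
    - [-0.2,0.15,14.4,0,0,-0.8,-1]
  newtons: 20

```text
clock: 10.9
ee_pos: [0.4575, -0.3089, 0.0159]
tcp_rot: [0.0, 0.851, 0.526, 0.0]
ft_force: [0.2, 0.5, -1.2]
grip_width: 0.998
```

```bash
python3 -c "
from h import *
go([.4573,-.3076,.015],-26.6)
im,c=snap('wrist','wrist8')
"
```

```text
t 10.9 shift cm [ 0.11 -0.08  0.09] turn deg [0.04 0.01 0.01] ee [ 0.4575 -0.3089  0.0159] F [ 0.2  0.5 -1.2] gw 0.998 q6 1.29
```

View pics/wrist8.png

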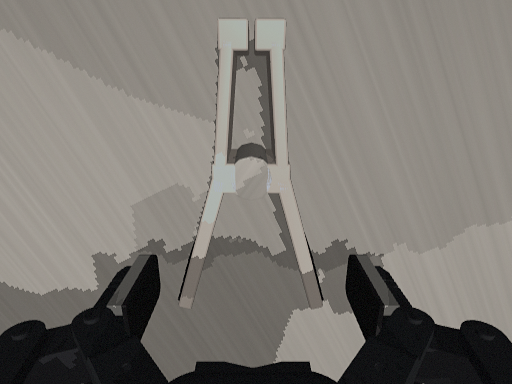

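Handles (ends at (185,305), (318,305)) lie centred between the pads. Squeezing at 20 N.

Emit:
arm_command:
  commands:
    - [0,0,0,0,0,0,1]
    - [0,0,0,0,0,0,1]
    - [0,0,0,0,0,0,1]
    - [0,0,0,0,0,0,1]
    - [0,0,0,0,0,0,1]
    - [0,0,0,0,0,0,1]
    - [0,0,0,0,0,0,1]
    - [0,0,0,0,0,0,1]
    - [0,0,0,0,0,0,1]
    - [0,0,0,0,0,0,1]
    - [0,0,0,0,0,0,1]
    - [0,0,0,0,0,0,1]
  newtons: 20

```text
clock: 12.15
ee_pos: [0.4577, -0.3098, 0.0169]
tcp_rot: [0.001, 0.851, 0.525, 0.0]
ft_force: [-1.6, 0.2, 11.2]
grip_width: 0.334
```

```bash
python3 -c "
from h import *
go([.4573,-.3076,.015],-26.6)
im,c=snap('wrist','wrist9')
"
```

```text
t 12.15 shift cm [ 0.17 -0.13  0.19] turn deg [ 0.16  0.07 -0.03] ee [ 0.4577 -0.3098  0.0169] F [-1.6  0.2 11.2] gw 0.334 q6 1.29
```

View pics/wrist9.png

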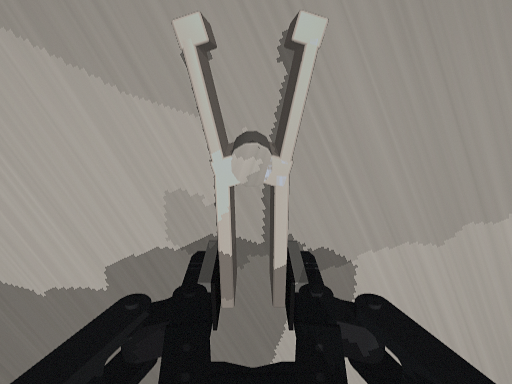

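Clip is at its stop (28 mm grip, jaws wide). Lifting.

Emit:
arm_command:
  commands:
    - [0,0,-0.5,0,0,0,1]
    - [0,0,-1.5,0,0,0,1]
    - [0,0,-3,0,0,0,1]
    - [0,0,-5,0,0,0,1]
    - [0,0,-7,0,0,0,1]
    - [0,0,-8,0,0,0,1]
    - [0,0,-8,0,0,0,1]
    - [0,0,-8,0,0,0,1]
    - [0,0,-8,0,0,0,1]
    - [0,0,-8,0,0,0,1]
    - [0,0,-8,0,0,0,1]

```text
clock: 13.3
ee_pos: [0.4569, -0.3087, 0.0947]
tcp_rot: [-0.001, 0.851, 0.525, -0.0]
ft_force: [-0.3, -0.4, -0.4]
grip_width: 0.329
```

```bash
python3 -c "
from h import *
im,c=snap('wrist','wrist10')
im,c=snap('side','side10')
cv2.imwrite('pics/side10z.png',cv2.resize(im[180:330,150:320],None,fx=4,fy=4,interpolation=cv2.INTER_CUBIC)[:,:,::-1])
e=np.array([-np.sin(np.radians(14)),np.cos(np.radians(14))])
p=np.array([.567,.2665])-.19*e
go([*p,.095],14)
"
```

```text
t 13.4 shift cm [41.94 -3.58 -0.  ] turn deg [-3.000e-02 -2.000e-02 -4.062e+01] ee [ 0.457  -0.3089  0.0949] F [-0.5 -0.6 -0.9] gw 0.329 q6 1.29
```

View pics/wrist10.png

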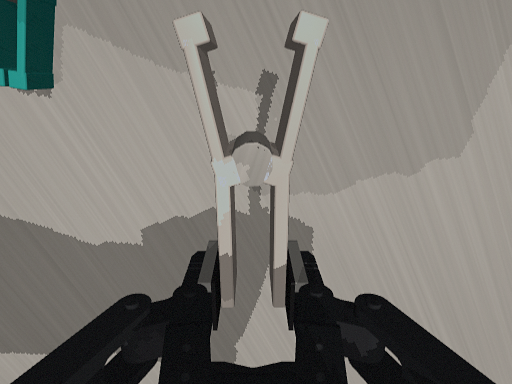

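View pics/side10z.png

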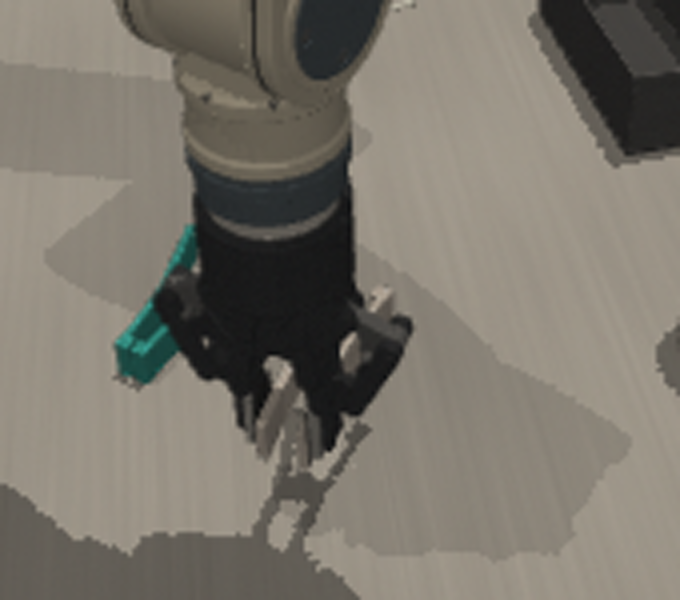

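```bash
python3 -c "
from h import *
im,c=load('wrist10')
s=monitor.get_state();M=toolrot(s)
for n,p in dict(ta=(202,11),tb=(301,11),hinge=(252,162),e1=(226,305),e2=(281,305)).items():
    X=onplane(c,*p,s['ee_pos'][2]-.0169+.028);print(n,X.round(4),(M.T@(X-s['ee_pos'])).round(4))
"
```

```text
ta [ 0.4881 -0.208   0.106 ] [ 0.1041 -0.0174 -0.0111]
tb [ 0.517  -0.2226  0.106 ] [ 0.104   0.015  -0.0111]
hinge [ 0.4799 -0.2608  0.106 ] [ 0.0532 -0.0011 -0.0111]
e1 [ 0.4405 -0.3136  0.106 ] [-0.0117 -0.0126 -0.0111]
e2 [ 0.4622 -0.3245  0.106 ] [-0.0116  0.0116 -0.0111]
```

```bash
python3 -c "
from h import *
im,c=load('top0')
for p in [(218,152),(285,147),(283,110),(217,115)]: print('tin rim',onplane(c,*p,.075).round(3))
for p in [(335,137),(366,137),(350,152)]: print('mug',onplane(c,*p,.09).round(3))
"
```

```text
tin rim [0.707 0.2   0.075]
tin rim [ 0.72  -0.011  0.075]
tin rim [ 0.838 -0.006  0.075]
tin rim [0.826 0.203 0.075]
mug [ 0.747 -0.165  0.09 ]
mug [ 0.745 -0.26   0.09 ]
mug [ 0.699 -0.21   0.09 ]
```

Emit:
arm_command:
  commands:
    - [3,-0.3,0,0,0,-3,1]
    - [7,-0.6,0,0,0,-7,1]
    - [11,-1,0,0,0,-11,1]
    - [15,-1.3,0,0,0,-15,1]
    - [19,-1.6,0,0,0,-19,1]
    - [23,-2,0,0,0,-23,1]
    - [27,-2.3,0,0,0,-27,1]
    - [31,-2.6,0,0,0,-31,1]
    - [35,-3,0,0,0,-34.5,1]
    - [38.5,-3.3,0,0,0,-38,1]
    - [41,-3.5,0,0,0,-40,1]
    - [41.9,-3.6,0,0,0,-40.6,1]
    - [41.9,-3.6,0,0,0,-40.6,1]
    - [41.9,-3.6,0,0,0,-40.6,1]
    - [41.9,-3.6,0,0,0,-40.6,1]

```text
clock: 14.9
ee_pos: [0.6123, 0.0806, 0.0953]
tcp_rot: [-0.0, 0.617, 0.787, -0.0]
ft_force: [-0.2, 0.6, -0.6]
grip_width: 0.328
```

```bash
python3 -c "
from h import *
e=np.array([-np.sin(np.radians(14)),np.cos(np.radians(14))])
p=np.array([.567,.2665])-.121*e
go([*p,.071],14)
im,c=snap('wrist','wrist11')
im,c=snap('top','top11')
cv2.imwrite('pics/top11z.png',cv2.resize(im[90:240,170:330],None,fx=4,fy=4,interpolation=cv2.INTER_CUBIC)[:,:,::-1])
"
```

```text
t 14.9 shift cm [7.03 0.08 2.43] turn deg [-0.02  0.01 -0.12] ee [0.6123 0.0806 0.0953] F [-0.2  0.6 -0.6] gw 0.328 q6 1.32
```

View pics/wrist11.png

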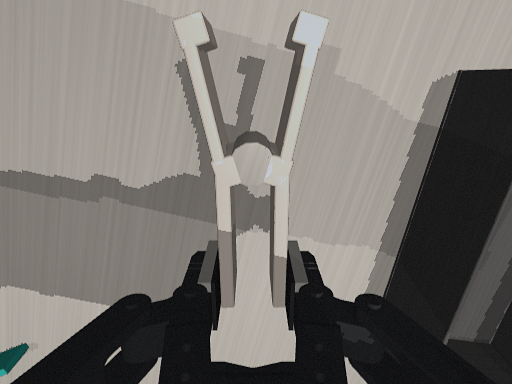

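View pics/top11z.png

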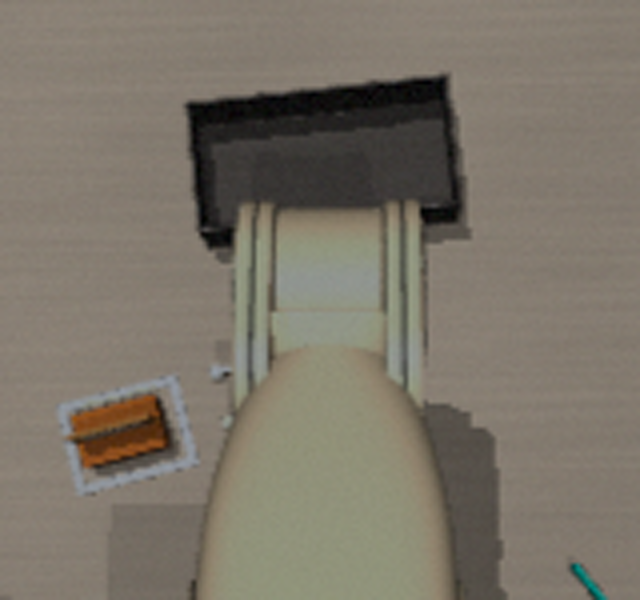

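Jaw tips show at (220,372) and (228,420) in the crop, straddling the card's line. Descending, then advancing most of the way.

Emit:
arm_command:
  commands:
    - [0,0,0.6,0,0,0,1]
    - [0,0.05,1.5,0,0,0,1]
    - [0,0.1,2.2,0,0,0,1]
    - [0,0.1,2.4,0,0,0,1]
    - [1,0.1,2.4,0,0,0,1]
    - [2,0.1,2.4,0,0,0,1]
    - [3,0.1,2.4,0,0,0,1]
    - [4,0.1,2.4,0,0,0,1]
    - [4.5,0.1,2.4,0,0,0,1]
    - [4.5,0.1,2.4,0,0,0,1]
    - [4.5,0.1,2.4,0,0,0,1]

```text
clock: 16.1
ee_pos: [0.6028, 0.1259, 0.0714]
tcp_rot: [0.0, 0.616, 0.788, 0.0]
ft_force: [0.4, -0.9, -1.3]
grip_width: 0.328
```

```bash
python3 -c "
from h import *
e=np.array([-np.sin(np.radians(14)),np.cos(np.radians(14))])
p=np.array([.567,.2665])-.121*e
go([*p,.071],14)
im,c=snap('wrist','wrist12')
im,c=snap('side','side12')
cv2.imwrite('pics/side12z.png',cv2.resize(im[110:230,180:320],None,fx=5,fy=5,interpolation=cv2.INTER_CUBIC)[:,:,::-1])
"
```

```text
t 16.1 shift cm [ 2.41 -0.07  0.04] turn deg [0.01 0.01 0.  ] ee [0.6028 0.1259 0.0714] F [ 0.4 -0.9 -1.3] gw 0.328 q6 1.4
```

View pics/wrist12.png

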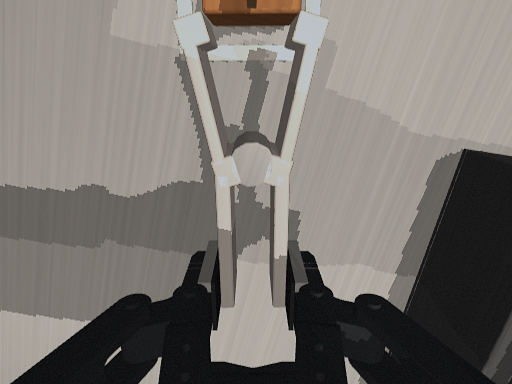

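View pics/side12z.png

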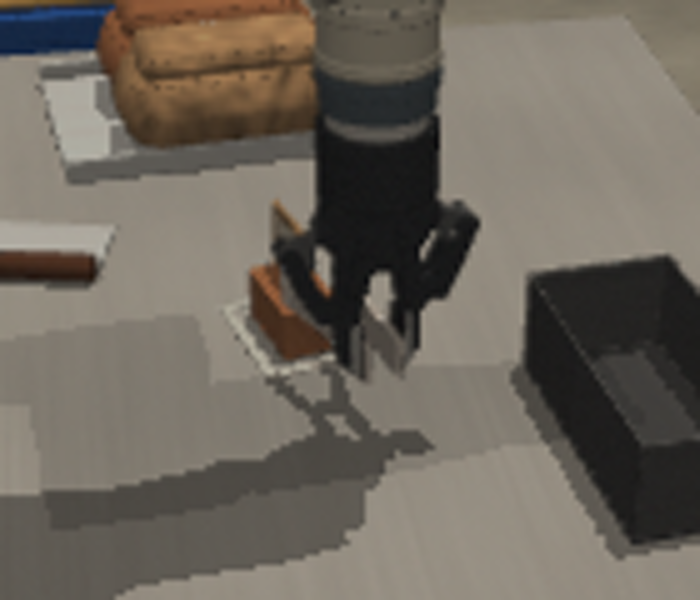

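```bash
python3 -c "
from h import *
im,c=load('wrist12')
s=monitor.get_state();M=toolrot(s)
for n,p,z in [('top edge',(252,12),.04),('botedge',(252,24),0),('tl',(203,12),.04),('tr',(301,12),.04),('tapeouter',(252,60),0),('tapeinner',(252,46),0),('ta',(202,11),.0825),('tb',(301,11),.0825)]:
    X=onplane(c,*p,z);print(n,X.round(4),(M.T@(X-s['ee_pos'])).round(4))
cv2.imwrite('pics/w12z.png',cv2.resize(im[0:90,150:350],None,fx=4,fy=4,interpolation=cv2.INTER_CUBIC)[:,:,::-1])
"
```

```text
top edge [0.5752 0.2336 0.04  ] [ 0.1116 -0.0008  0.0313]
botedge [0.575  0.2342 0.    ] [ 0.1122 -0.0009  0.0713]
tl [0.5541 0.2283 0.04  ] [ 0.1116 -0.0225  0.0313]
tr [0.5962 0.2388 0.04  ] [0.1116 0.0209 0.0313]
tapeouter [0.5795 0.216  0.    ] [ 0.0935 -0.0009  0.0713]
tapeinner [0.5777 0.2232 0.    ] [ 0.101  -0.0009  0.0713]
ta [0.5609 0.2231 0.0825] [ 0.1049 -0.0171 -0.0112]
tb [0.5924 0.231  0.0825] [ 0.1049  0.0153 -0.0112]
```

View pics/w12z.png

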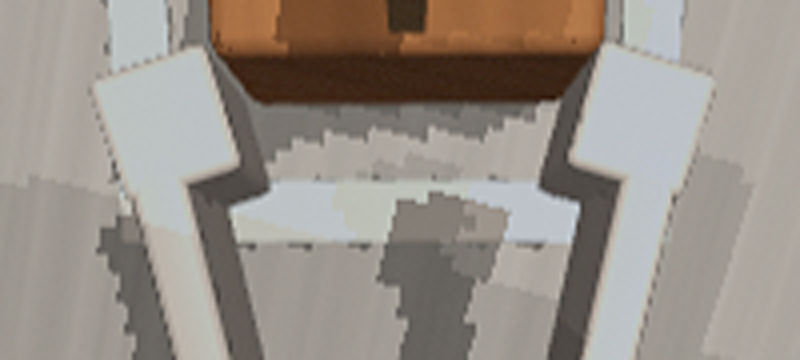

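Aligned: block near face is 112 mm ahead, card edge at about 114, tips at 104.5, lateral offset under 1 mm. Advancing 25 mm.

Emit:
arm_command:
  commands:
    - [0.3,0,0,0,0,0,1]
    - [0.7,0,0,0,0,0,1]
    - [1.1,0,0,0,0,0,1]
    - [1.5,0,0,0,0,0,1]
    - [1.9,0,0,0,0,0,1]
    - [2.2,0,0,0,0,0,1]
    - [2.4,0,0,0,0,0,1]
    - [2.5,0,0,0,0,0,1]
    - [2.5,0,0,0,0,0,1]
    - [2.5,0,0,0,0,0,1]
    - [2.5,0,0,0,0,0,1]
    - [2.5,0,0,0,0,0,1]

```text
clock: 17.4
ee_pos: [0.5968, 0.1498, 0.0713]
tcp_rot: [0.0, 0.616, 0.788, -0.0]
ft_force: [-0.3, 0.2, -0.8]
grip_width: 0.331
```

```bash
python3 -c "
from h import *
s=monitor.get_state();print(s['ee_pos'],s['ft_force'],s['dq'].round(4))
im,c=snap('wrist','wrist13')
M=toolrot(s)
for n,p in [('top',(0,0))]: pass
im,c=snap('side','side13')
cv2.imwrite('pics/side13z.png',cv2.resize(im[110:230,180:320],None,fx=5,fy=5,interpolation=cv2.INTER_CUBIC)[:,:,::-1])
im,c=snap('top','top13')
cv2.imwrite('pics/top13z.png',cv2.resize(im[150:240,170:290],None,fx=5,fy=5,interpolation=cv2.INTER_CUBIC)[:,:,::-1])
"
```

```text
[0.59676969 0.14983957 0.07127893] [-0.32988528  0.15381054 -0.76209671] [ 0.0007  0.0006 -0.0017  0.0016 -0.0006 -0.0004]
```

View pics/wrist13.png

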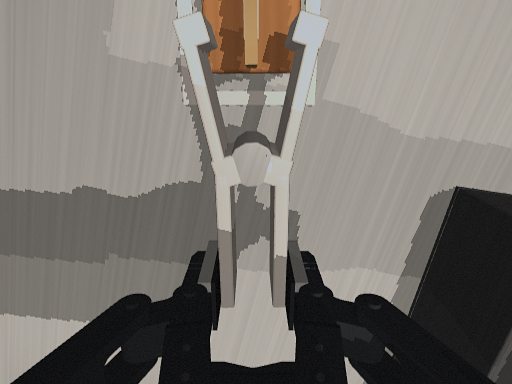

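View pics/side13z.png

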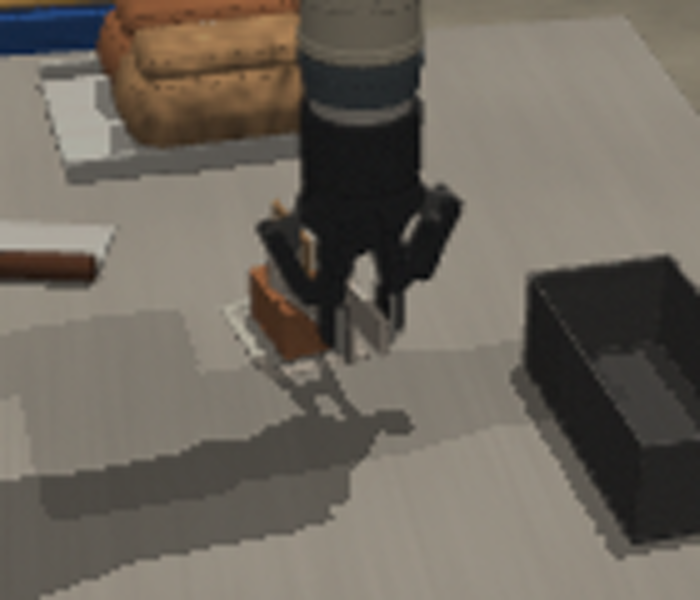

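View pics/top13z.png

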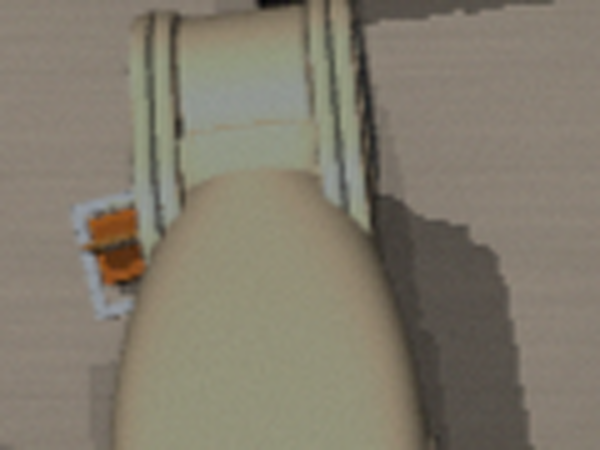

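```bash
python3 -c "
from h import *
im,c=load('wrist13')
s=monitor.get_state();M=toolrot(s)
for n,p,z in [('blocktop',(252,67),.04),('blockbot',(252,73),0),('card',(251,66),.092),('card40',(251,66),.04),('tl',(204,60),.04),('tr',(301,60),.04),('ta',(202,11),.0825),('tb',(301,11),.0825)]:
    X=onplane(c,*p,z);print(n,X.round(4),(M.T@(X-s['ee_pos'])).round(4))
cv2.imwrite('pics/w13z.png',cv2.resize(im[0:110,150:350],None,fx=4,fy=4,interpolation=cv2.INTER_CUBIC)[:,:,::-1])
"
```

```text
blocktop [0.5747 0.2354 0.04  ] [ 0.0883 -0.0008  0.0313]
blockbot [0.5752 0.2332 0.    ] [ 0.086  -0.0008  0.0713]
card [0.5747 0.2344 0.092 ] [ 0.0873 -0.001  -0.0207]
card40 [0.5741 0.2357 0.04  ] [ 0.0888 -0.0012  0.0313]
tl [0.5524 0.233  0.04  ] [ 0.0914 -0.023   0.0313]
tr [0.596  0.2438 0.04  ] [0.0913 0.0219 0.0313]
ta [0.555  0.2471 0.0825] [ 0.1045 -0.0171 -0.0112]
tb [0.5864 0.255  0.0825] [ 0.1045  0.0154 -0.0112]
```

View pics/w13z.png

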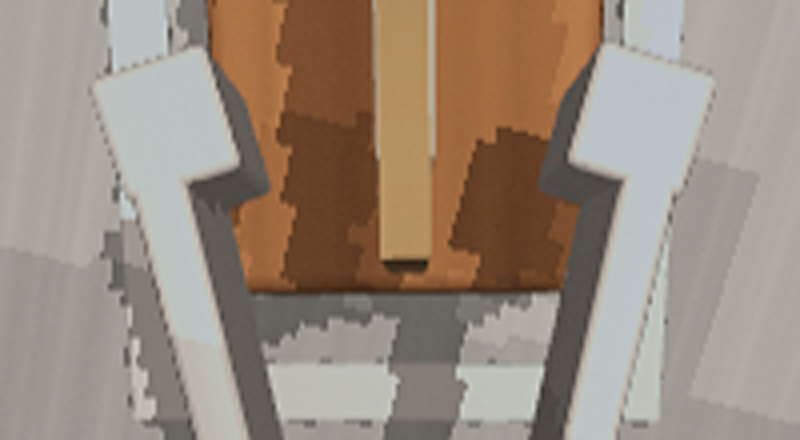

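The card edge sits centred between the jaws. The tips are about 16 mm past it with about 14 mm free on each side, and everything is still. Handing in.

```bash
python3 -c "
from h import *
print(monitor.get_state()['clock'],manip.hand_in())"
```

```text
the job is handed in; nothing more can be done
17.55 None
```

I set the stand inside the taped outline and let go of it. Then I picked up the white clip, squeezed it open at 20 N and held it around the card's near side edge. I handed in at 17.55 s of the 58 s limit, and the hand-in gave no verdict.

Last checks, all measured from the camera images and robot state:
- **Stand:** it is upright, about 2 mm from the outline's centre and within about 1° of its direction. One top-view measurement of the stand came out 77 mm long instead of 70, because the card leans into that view, so I relied on the wrist-camera corners instead.
- **Clip opening:** the gripper width is about 28 mm, slightly under the stated 30 mm, so the clip is at its stop. The tip gap measured about 32 mm, against 31 mm expected.
- **Clip position:** the tips are about 16 mm past the card edge and about 68 mm up. There is roughly 14 mm free on each side of the card and 14 mm between the clip and the block below.
- **Contact and motion:** the wrist force was under 1 N and the arm was still. The tin, mug, scraper and turquoise clip were not touched.

No check failed. The clip's actual joint angle and contact forces could not be read directly.

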